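Turn the sample carousel to the next can and lock it

TASK

The small rectangular can on the sample carousel is the next thing to be weighed. Pushing with the fingertips, draw the carousel's locking bolt back by its upright knob, push the carousel round by the finger posts on its rim until the can stands at the front place, in line with the bolt, and push the bolt fully home so that the carousel is locked there. Keep the hand off the can and the jars, lift nothing, and do not disturb the loose things round the carousel.

Things in the scene. Friction and masses are not known exactly. Their poses are not given: they have to be found in the camera images.
- carousel: the fixed base of a round sample carousel, a grey foot plate; origin on the turning axis at worktop height, z up. Its front is its own -x side (roughly towards the robot), where a tongue 58 mm wide reaches 230 mm from the axis and carries the locking bolt in a steel channel (channel top 24 mm above the worktop, 155 to 221 mm from the axis)
- turntable (a joint): angle of the turntable about the vertical axis through carousel, rad; 0 at the start, positive anticlockwise seen from above. It turns either way, up to a full turn, with light friction (about 1 N at a post), and stays where it is left. At every multiple of 60 deg one of its six places is exactly at the front
- hub (a point): top of the turntable's hub, on the turning axis, 37 mm above the worktop. Around it an aluminium disc of 138 mm radius, standing surface 20 mm above the worktop, with six equal places every 60 deg, 78 mm from the axis. Round the disc an index ring (9 to 19 mm above the worktop, out to 157 mm from the axis) has at each place a tapered notch for the bolt between two steel keepers (top 22 mm)
- post_0 (a point): one of six upright round finger posts on the turntable's rim (black sleeves, 15 mm thick, tops 100 mm above the worktop), on the post's axis 75 mm above the worktop. All stand 130 mm from the turning axis, 60 deg apart, half-way between places; at turntable angle 0 this one is 30 deg anticlockwise of the front (seen from above)
- bolt (a joint): how far the locking bolt is drawn back from the axis, m: 0 = fully home (in a notch, carousel locked; so at the start), 0.026 = fully drawn back; above 0.018 it is clear of the keepers and the turntable is free. Friction about 2 N, no spring. The tapered notch draws the turntable in when it is up to 3 deg off; when it is more than 6 deg off the bolt stops against the index ring
- bolt_knob (a point): point on the axis of the bolt's upright round knob, 50 mm above the worktop; the knob is 16 mm thick, from 24 to 80 mm above the worktop, and slides along the carousel's x: 176 mm in front of the turning axis when home, 202 mm when drawn back
- front_place (a point): the front place: point on the base's front line, 78 mm from the axis, at the height of the turntable's standing surface (fixed, does not turn)
- can_centre (a point): centre of the small rectangular can, the tallest thing on the carousel, 76 x 64 mm, 121 mm tall with its screw cap (shoulders at 106 mm), standing loose; the point is 53 mm above its underside. At the start it stands on one of the places 60 or 120 deg to either side of the front
- jar_front_centre (a point): centre of a round sample jar, 48 mm thick, 66 mm tall, standing loose on the carousel; the point is 30 mm above its underside
- jar_1_centre (a point): centre of a round sample jar, 48 mm thick, 66 mm tall, standing loose on the carousel; the point is 30 mm above its underside
- jar_back_centre (a point): centre of a round sample jar, 48 mm thick, 66 mm tall, standing loose on the carousel; the point is 30 mm above its underside
- jar_2_centre (a point): centre of a round sample jar, 48 mm thick, 66 mm tall, standing loose on the carousel; the point is 30 mm above its underside
- jar_3_centre (a point): centre of a round sample jar, 48 mm thick, 66 mm tall, standing loose on the carousel; the point is 30 mm above its underside
- tape_measure: pocket tape measure, 36 x 74 x 63 mm, loose beside the carousel; origin at its underside
- masking_tape: roll of masking tape lying flat, 96 mm across, 25 mm high, loose; origin at its underside
- hex_key: hex key, 33 x 91 x 4 mm, lying loose; origin at its underside
- clip: spring clip, 35 x 32 x 27 mm, loose; origin at its underside
Not all that is in view belongs to the job. What is shaped like the part that bears jar_front_centre but orange is not meant. Leave any yellow look-alike of the part that bears jar_2_centre alone.

How it is judged:
By the outcome, as a careful person would: the job done as asked, in the order asked, and still so for the second after the job is handed in, with the robot touching nothing.
It also fails if it takes over 72 s, if anything falls off the work surface, if the arm or the gripper's body presses on something with over 40 N, if the wrist force passes 120 N, or if a joint passes its speed limit or range.

ROBOT

A 6-joint arm with a two-finger parallel gripper is mounted at the origin on a cart in front of the work surface, level with it; the furniture and walls round the work are solid. World frame = base frame: x ahead of the robot, y to its left, z up, the work surface at z = 0. Lengths are in mm, angles in rad, forces in N, time in s.
With the tool pointing down it reaches from about 350 to 975 mm from the base axis. Payload 7.1 kg.
Tool frame: the origin (TCP) lies between the finger pads; the fingertips stand 14 mm ahead of it and the grasp point (between the pads) lies 5 mm behind it (ctrl.tcp_to_tips is the distance from the TCP to the fingertips, in mm); z points along the fingers, y is the line along which they close (so a half turn about z gives the same grasp; the last joint's range is limited). The gripper opens to 88 mm and grips with 3 to 60 N. Pads are 20 mm wide; open, the fingers measure 115 mm over their backs; the gripper's body (75 mm by 178 mm) begins 61 mm behind the grasp point.
Start: joints at [-1.169, 0.423, 1.63, -0, 1.089, -0.019], TCP at [255.322, -570.452, 236.675] pointing down, gripper open.
Joint ranges: [-3, 3], [-0.9, 2.11], [0.09, 2.58], [-1.31, 4.45], [0.11, 2.69], [-2.54, 2.54]. Speed limits (rad/s): [2.39, 2.39, 3.01, 3.14, 3.14, 3.14].

INTERFACE

Orientations are given as a rotation vector (axis times angle).
In Python, from workcell import ctrl gives the robot as it stands.
- The arm moves only by the tool apply_moves, never from a script. Its argument "series" is a list that holds one entry, the list of rows, each a list of 7 numbers: the shift along the tool's x, y, z in cm, then the turn, a rotation vector about the tool's x, y, z in degrees, then the opening, from 0 (shut) to 1 (fully open). A call has 1 to 12 rows; each row shifts and turns the commanded pose from where the row before left it, along the tool's axes as they then stand; what a row does not reach is not made up. A row lasts 1/10 s, in which the tool goes at most 50 mm and 8.59 degrees, less where a joint would pass 70% of its speed; a pose out of reach is approached as far as the arm can. A call with a gripper value outside its range is refused whole. The fingers move at their own pace and stop on an object; the grip force is fixed at half the most. Time passes only in rows, so rows that do not move let the fingers close. It gives the time, the measured TCP pose, the force and the opening at its end, in the units of the state.
- ctrl.get_obs(): the state, without advancing time (a new reading comes with each control period).
- ctrl.get_image(name): name is "side" or "top" or "wrist"; returns a dict with "img" (384x512x3 uint8, blue, green, red), "K" (3x3 intrinsics, pixels), "cam_to_world" (4x4, takes a point from camera to world coordinates). Camera axes: x right, y down, z forward; pixel columns grow to the right and rows downward; lengths in mm; the calibration is good to about 2 mm. The wrist camera is an equidistant fisheye: a pixel r from the principal point sees the ray r / f radians off the axis. A picture is of the moment at which its call begins. There is no depth.
- ctrl.close_job(): hands the job in, once; it reports no verdict.
The state is a dict: "t": time; "qpos": joint angles; "qvel": joint speeds; "joint_torque": joint torques, N m; "ee_pos": TCP position; "orientation": TCP orientation; "ft_force": force on the tool from outside, world axes, zero at the start; "moment": the same for the moment, N m; "width": finger opening in mm.
Only numpy, scipy, OpenCV 4.12 (cv2) and the standard library are available. Lean on these libraries where they do the work, as an engineer would, in place of code of your own. Each camera call takes 0.05 s, during which the arm holds its last target. There are 200 camera calls.

## Working session

There is one attempt and no reset: what is moved stays moved. The work goes in short steps, Python scripts to look and compute and a tool call to move; the robot and the scene stay as the last step left them, time stands still between calls to the robot, and variables do not carry over. Pictures are saved under pics/ and viewed, on a budget of 10 in all, crops included, one or two more only if the job needs it, and the job is handed in when it is done.

Besides the shell and the picture viewer there is one more tool, called after "Call:" as name(argument=value, ...) on one line, values as JSON. apply_moves: Moves the arm, as the interface text tells. Its arguments: {"type":"object","properties":{"series":{"type":"array","items":{"type":"array","items":{"type":"array","items":{"type":"number"}}}}},"required":["series"]}

```bash
mkdir -p pics; ls; python3 - <<'E'
from workcell import ctrl
import cv2,numpy as np
np.set_printoptions(precision=4,suppress=True)
for n in("top","side"):
    r=ctrl.get_image(n);cv2.imwrite(f"pics/{n}0.png",r["img"]);print(n,r["K"],r["cam_to_world"]);np.savez(f"{n}.npz",K=r["K"],T=r["cam_to_world"])
o=ctrl.get_obs();print(o)
E
```

```text
pics
top [[429.6553   0.     252.85  ]
 [  0.     429.6553 195.516 ]
 [  0.       0.       1.    ]] [[  -0.1099   -0.9735    0.2007  317.4013]
 [  -0.9939    0.1087   -0.017   -50.3239]
 [  -0.0052   -0.2013   -0.9795 1342.3003]
 [   0.        0.        0.        1.    ]]
side [[362.5819   0.     251.8741]
 [  0.     362.5819 191.0363]
 [  0.       0.       1.    ]] [[    0.9831    -0.082      0.1635   383.8429]
 [   -0.1829    -0.4412     0.8786 -1066.5243]
 [    0.0001    -0.8937    -0.4487   592.0646]
 [    0.         0.         0.         1.    ]]
{'t': 0.1, 'qpos': array([-1.169 ,  0.4238,  1.6306, -0.    ,  1.0886, -0.019 ]), 'qvel': array([ 0.0009, -0.0018, -0.0013, -0.0001, -0.0005,  0.0016]), 'joint_torque': array([ -0.0009, -54.5614, -27.4325,   0.0646,   0.0189,  -0.    ]), 'ee_pos': array([ 255.1395, -570.0162,  235.9635]), 'orientation': array([-3.071 , -0.6558,  0.0004]), 'ft_force': array([-0.9099, -0.1416, -0.1584]), 'moment': array([-0.0359, -0.0147, -0.0217]), 'width': 87.864036198189}
```

View pics/top0.png

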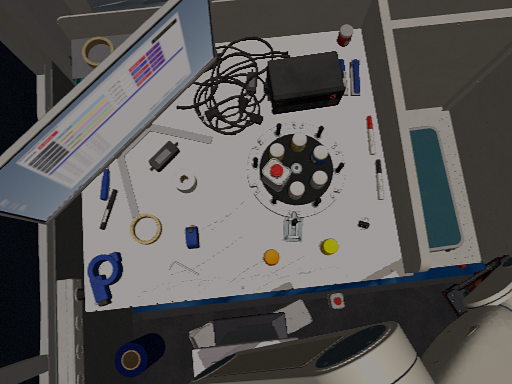

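View pics/side0.png

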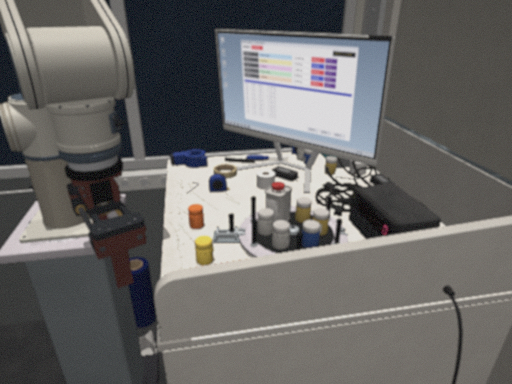

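The top view shows the hub near (297,168), the bolt at about (292,225) and the can with its red cap at about (277,171). Loose jars stand at (271,257), orange, and (330,246), yellow. I'll enlarge this region.

```bash
python3 - <<'E'
import cv2
i=cv2.imread("pics/top0.png")[110:280,225:385]
i=cv2.resize(i,None,fx=3.5,fy=3.5,interpolation=cv2.INTER_CUBIC);i=cv2.convertScaleAbs(i,alpha=1.3,beta=20);cv2.imwrite("pics/crop1.png",i)
E
```

```text
(no output)
```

View pics/crop1.png

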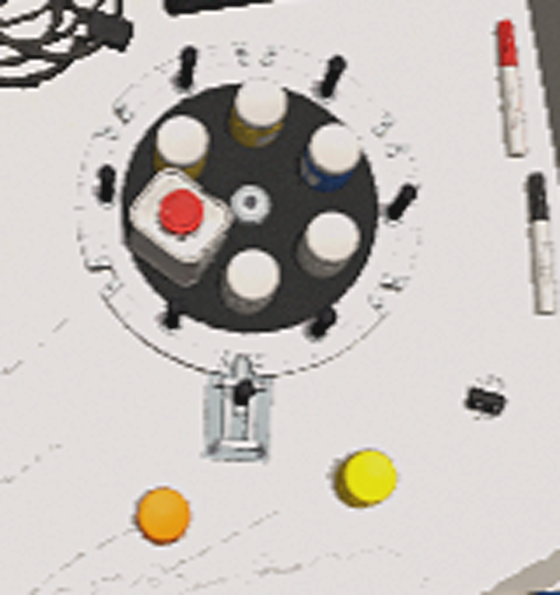

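```bash
cat > h.py <<'E'
import numpy as np
from scipy.optimize import least_squares
from scipy.spatial.transform import Rotation as R
np.set_printoptions(precision=1,suppress=True)
c=np.load("top.npz");K,T=c["K"],c["T"]
def proj(P):
    p=(np.asarray(P,float)-T[:3,3])@T[:3,:3]@K.T; return p[:,:2]/p[:,2:]
def ray(uv,z):
    d=T[:3,:3]@np.linalg.inv(K)@[uv[0],uv[1],1]; return T[:3,3]+d*(z-T[2,3])/d[2]
def loc(pose,r,a,z):  # a: deg anticlockwise from front
    t=pose[2]+np.pi+np.radians(a); return [pose[0]+r*np.cos(t),pose[1]+r*np.sin(t),z]
E
python3 - <<'E'
from h import *
cr=lambda *p:np.array(p)/3.5+[225,110]-[.36,.36]
obs=[cr(250,203),cr(244,384),cr(191,50),cr(338,59),cr(410,187),cr(105,170),cr(173,311)]
# world +y is image left; anticlockwise from front(-x, image down) -> towards -y -> image right
def model(p):return proj([loc(p,0,0,37),loc(p,176,0,80),loc(p,130,210,100),loc(p,130,150,100),loc(p,130,90,100),loc(p,130,270,100),loc(p,130,330,100)])
s=least_squares(lambda p:(model(p)-obs).ravel(),[550,-150,0],x_scale=[100,100,.1],loss="soft_l1")
p=s.x;print(p[:2],np.degrees(p[2]));print(model(p)-obs)
np.save("pose.npy",p)
print("knob",loc(p,176,0,80));print("axis dirs",np.cos(p[2]),np.sin(p[2]))
w=ray(cr(181,212),121+20);print("cap",w);d=w[:2]-p[:2];print(np.hypot(*d),np.degrees(np.arctan2(d[1],d[0])-p[2]-np.pi)%360)
for n,q,z in(("orange",(163,515),60),("yellow",(367,477),60)):print(n,ray(cr(*q),z))
E
```

```text
[ 662.  -218.5] -10.212649878144248
[[ 0.1 -1.1]
 [ 0.3  0.6]
 [-0.6  0.3]
 [-0.1  0.4]
 [-0.3  0.7]
 [ 0.2 -0. ]
 [ 0.2 -2.3]]
knob [np.float64(488.76496499483596), np.float64(-187.28467570432693), 80]
axis dirs 0.9841564868550836 -0.17730202869978554
cap [ 630.1 -146.9  141. ]
78.37398295664167 304.1907551790987
orange [ 390.1 -106.3   60. ]
yellow [ 402.8 -282.2   60. ]
```

Call:
apply_moves(series=[[[0,0,-4,0,0,0,0],[0,0,-4,0,0,0,0],[0,0,-2,0,0,0,0],[0,0,0,0,0,8.5,0],[0,0,0,0,0,8.5,0],[0,0,0,0,0,8.5,0],[0,0,0,0,0,8.7,0],[0,0,0,0,0,0,0]]])

```text
t: 0.9
ee_pos: [255.2, -570.2, 336.2]
orientation: [-3.129, 0.275, 0.001]
ft_force: [0.2, -1.1, 0.7]
width: 27.4
```

```bash
cat >> h.py <<'E'
def car():  # TCP in carousel frame (mm), heading err deg
    from workcell import ctrl
    o=ctrl.get_obs();p=np.load("pose.npy");c,s=np.cos(p[2]),np.sin(p[2]);d=o["ee_pos"]-[p[0],p[1],0]
    M=R.from_rotvec(o["orientation"]).as_matrix()
    loc=np.array([c*d[0]+s*d[1],-s*d[0]+c*d[1],d[2]])
    print("t",o["t"],"car xyz",loc,"tips z",loc[2]-14,"head err",np.degrees(np.arctan2(M[1,0],M[0,0])-p[2]),"z",M[:,2]*100,"F",o["ft_force"],"w",o["width"])
    return loc,M,o
E
python3 - <<'E'
from h import *
l,M,o=car()
c=np.load("pose.npy")[2];C=R.from_euler("z",c).as_matrix()
for n,t in(("over knob inner",[-154,0,l[2]]),):print(n,M.T@C@(np.array(t)-l)/10)
E
```

```text
t 0.9 car xyz [-338.  -418.3  336.2] tips z 322.2425808978648 head err 0.15200175869376983 z [  -0.     0.1 -100. ] F [ 0.2 -1.1  0.7] w 27.36645883472908
over knob inner [ 18.5 -41.8   0. ]
```

Call:
apply_moves(series=[[[1.6,-3.5,0,0,0,0,0],[1.6,-3.5,0,0,0,0,0],[1.6,-3.5,0,0,0,0,0],[1.6,-3.5,0,0,0,0,0],[1.6,-3.5,0,0,0,0,0],[1.6,-3.5,0,0,0,0,0],[1.6,-3.5,0,0,0,0,0],[1.6,-3.5,0,0,0,0,0],[1.6,-3.5,0,0,0,0,0],[1.6,-3.5,0,0,0,0,0],[1.6,-3.5,0,0,0,0,0],[1.6,-3.3,0,0,0,0,0]]])

```text
t: 2.1
ee_pos: [517.5, -190.5, 336.6]
orientation: [-3.13, 0.266, 0.0]
ft_force: [1.0, -1.2, -0.6]
width: 0.5
```

Call:
apply_moves(series=[[[0,0,4,0,0,0,0],[0,0,4,0,0,0,0],[0,0,4,0,0,0,0],[0,0,0,0,0,0,0],[0,0,0,0,0,0,0]]])

```text
t: 2.6
ee_pos: [516.9, -192.1, 216.9]
orientation: [-3.13, 0.27, 0.002]
ft_force: [0.7, -1.2, -0.0]
width: 0.3
```

```bash
python3 - <<'E'
from h import *
from workcell import ctrl
import cv2
car()
w=ctrl.get_image("wrist");i=w["img"];print(w["K"]);np.savez("wrist.npz",K=w["K"],T=w["cam_to_world"],img=i)
p=np.load("pose.npy")
j=cv2.resize(i,(768,576))
for q,col in((loc(p,0,0,37),(0,0,255)),(loc(p,176,0,80),(0,255,0)),(loc(p,130,30,100),(255,0,255)),(loc(p,130,-30,100),(255,0,255)),(loc(p,130,90,100),(255,0,255))):
    v=w["cam_to_world"][:3,:3].T@(np.array(q)-w["cam_to_world"][:3,3]);th=np.arctan2(np.hypot(*v[:2]),v[2]);u=v[:2]/np.hypot(*v[:2])*th*w["K"][0,0]+w["K"][:2,2]
    print(u);cv2.drawMarker(j,tuple(int(a) for a in u*1.5),col,0,14,1)
cv2.imwrite("pics/w1.png",j)
E
```

```text
t 2.6 car xyz [-147.5    0.3  216.9] tips z 202.90322126591929 head err 0.35629737761363806 z [  -0.1    0.1 -100. ] F [ 0.7 -1.2 -0. ] w 0.3362529850597534
[[297.3   0.  255.1]
 [  0.  297.3 188.7]
 [  0.    0.    1. ]]
[256.8  41.3]
[255.7 209.9]
[327.2 152.4]
[185.2 151.4]
[395.   39.1]
```

View pics/w1.png

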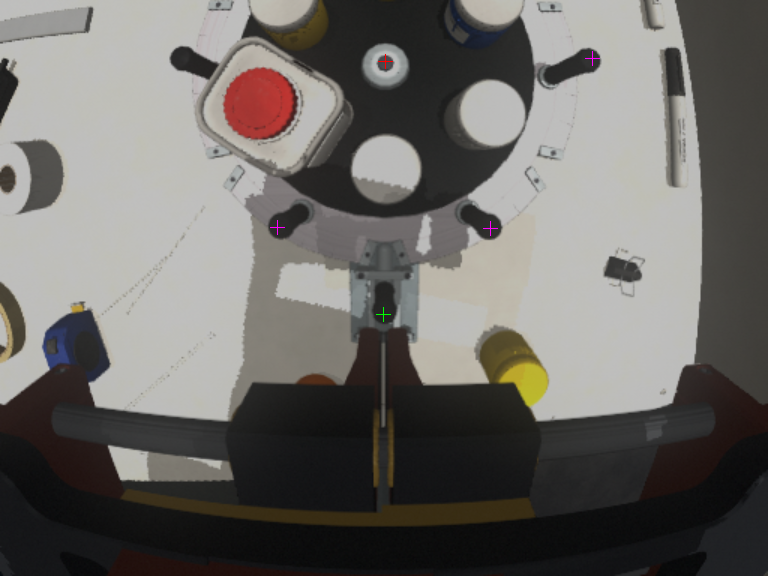

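The predicted marks land on the hub, knob and posts in the wrist view, so the pose is good. Next I lower the closed tips inside the knob.

Call:
apply_moves(series=[[[0,0,3,0,0,0,0],[0,0,3,0,0,0,0],[0,0,3,0,0,0,0],[0,0,2.5,0,0,0,0],[0,0,2,0,0,0,0],[0,0,1.5,0,0,0,0],[0,0,0.8,0,0,0,0],[0,0,0,0,0,0,0],[0,0,0,0,0,0,0]]])

```text
t: 3.55
ee_pos: [517.7, -192.4, 59.7]
orientation: [3.129, -0.273, 0.002]
ft_force: [-1.1, 0.0, 0.0]
width: 0.2
```

Call:
apply_moves(series=[[[-0.5,0,0,0,0,0,0],[-0.4,0,0,0,0,0,0],[-0.4,0,0,0,0,0,0],[-0.4,0,0,0,0,0,0],[-0.4,0,0,0,0,0,0],[-0.4,0,0,0,0,0,0],[-0.4,0,0,0,0,0,0],[-0.3,0,0,0,0,0,0]]])

```text
t: 4.35
ee_pos: [485.0, -186.6, 58.7]
orientation: [3.13, -0.273, 0.0]
ft_force: [1.7, -0.7, 1.4]
width: 0.7
```

```bash
python3 -c "
from h import *
car()"
```

```text
t 4.35 car xyz [-179.8    0.1   58.7] tips z 44.71862199336492 head err 0.23227308905892236 z [   0.   -0. -100.] F [ 1.7 -0.7  1.4] w 0.6722194589522216
```

Call:
apply_moves(series=[[[-0.2,0,0,0,0,0,0],[-0.2,0,0,0,0,0,0],[0,0,0,0,0,0,0]]])

```text
t: 4.65
ee_pos: [481.7, -185.9, 58.7]
orientation: [3.129, -0.273, 0.001]
ft_force: [3.0, -1.5, 0.7]
width: 0.4
```

Call:
apply_moves(series=[[[-0.15,0,0,0,0,0,0],[0,0,0,0,0,0,0]]])

```text
t: 4.85
ee_pos: [481.6, -186.0, 58.9]
orientation: [3.129, -0.274, 0.005]
ft_force: [6.5, -0.8, -2.4]
width: 0.3
```

```bash
python3 - <<'E'
from h import *
from workcell import ctrl
import cv2
car()
i=ctrl.get_image("wrist")["img"];cv2.imwrite("pics/w2.png",cv2.resize(i[100:300,150:360],None,fx=2.5,fy=2.5))
E
```

```text
t 4.85 car xyz [-183.3   -0.    58.9] tips z 44.8788809622642 head err 0.2152913138984595 z [   0.3   -0.1 -100. ] F [ 6.5 -0.8 -2.4] w 0.26387407240424654
```

View pics/w2.png

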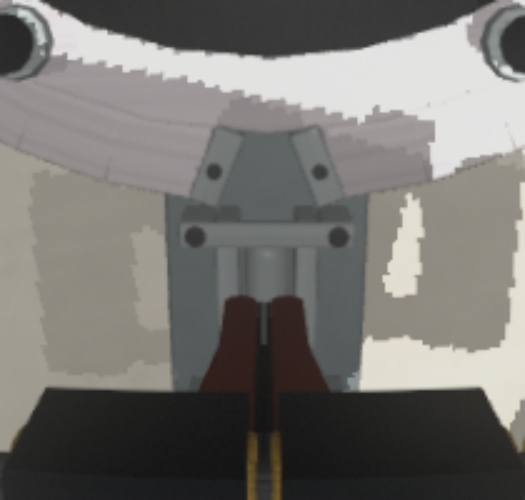

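The bolt is at its end stop, with the force up to 6.5 N and the bolt out of the notch. Now I back off, rise above the posts, and go behind post_0.

Call:
apply_moves(series=[[[0.4,0,0,0,0,0,0],[0,0,-2,0,0,0,0],[0,0,-3,0,0,0,0],[0,0,-3,0,0,0,0],[1.8,1,0,0,0,0,0],[1.8,1,0,0,0,0,0],[1.7,0.9,0,0,0,0,0],[0,0,0,0,0,-6.5,0],[0,0,0,0,0,-6.5,0],[0,0,0,0,0,0,0]]])

```text
t: 5.9
ee_pos: [529.9, -223.5, 137.9]
orientation: [-3.139, -0.084, 0.005]
ft_force: [-0.4, -0.8, 0.0]
width: 0.5
```

```bash
python3 -c "
from h import *
car()"
```

```text
t 5.9 car xyz [-129.1  -28.4  137.9] tips z 123.87507283117844 head err 13.284754611826875 z [  -0.3    0.1 -100. ] F [-0.4 -0.8  0. ] w 0.5061716150756925
```

Call:
apply_moves(series=[[[0.1,0,2.4,0,0,0,0],[0,0,2.4,0,0,0,0],[0,0,0,0,0,0,0],[0.012,0.57,0,0,0,-2.5,0],[0.012,0.57,0,0,0,-2.5,0],[0.01,0.35,0,0,0,-1.5,0],[0.01,0.35,0,0,0,-1.5,0],[0.01,0.46,0,0,0,-2,0],[0.012,0.57,0,0,0,-2.5,0],[0.012,0.57,0,0,0,-2.5,0],[0.012,0.57,0,0,0,-2.5,0],[0.012,0.57,0,0,0,-2.5,0]]])

```text
t: 7.1
ee_pos: [542.0, -268.1, 91.5]
orientation: [-3.078, -0.626, 0.002]
ft_force: [-0.8, 0.1, 0.9]
width: 0.5
```

Call:
apply_moves(series=[[[0.012,0.57,0,0,0,-2.5,0],[0.012,0.57,0,0,0,-2.5,0],[0.012,0.57,0,0,0,-2.5,0],[0.012,0.57,0,0,0,-2.5,0],[0.012,0.57,0,0,0,-2.5,0],[0.012,0.57,0,0,0,-2.5,0],[0.01,0.46,0,0,0,-2,0],[0.01,0.35,0,0,0,-1.5,0],[0,0,0,0,0,0,0]]])

```text
t: 8.0
ee_pos: [565.3, -304.2, 91.4]
orientation: [2.938, 1.112, 0.001]
ft_force: [-0.9, -1.1, 0.2]
width: 0.4
```

```bash
cat >>h.py <<'E'
def polar():
    l,M,o=car();print("r",np.hypot(*l[:2]),"a",np.degrees(np.arctan2(-l[1],-l[0])))
E
python3 - <<'E'
from h import *
from workcell import ctrl
import cv2
polar()
i=ctrl.get_image("top")["img"];cv2.imwrite("pics/t3.png",cv2.convertScaleAbs(cv2.resize(i[110:260,225:385],None,fx=3.5,fy=3.5,interpolation=cv2.INTER_CUBIC),alpha=1.3,beta=20))
E
```

```text
t 8.0 car xyz [ -80.  -101.5   91.4] tips z 77.35898913667907 head err 51.67441172745997 z [   0.1   -0.  -100. ] F [-0.9 -1.1  0.2] w 0.3516379077523025
r 129.248383015426 a 51.7757092727587
```

View pics/t3.png

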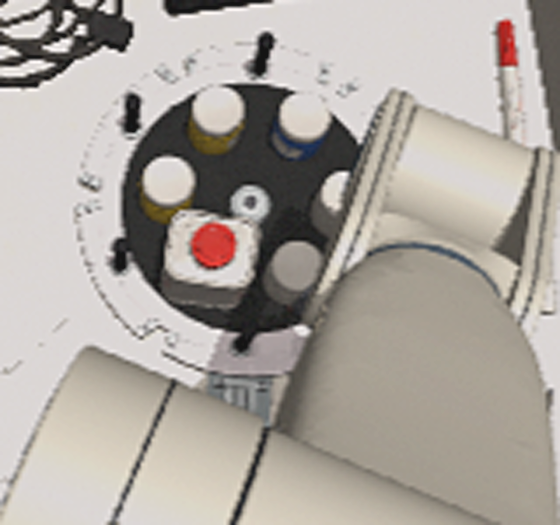

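The turntable has turned about 30°, with the can at (213,245) in the crop and nothing disturbed. I continue round.

Call:
apply_moves(series=[[[0.01,0.35,0,0,0,-1.5,0],[0.01,0.46,0,0,0,-2,0],[0.012,0.57,0,0,0,-2.5,0],[0.012,0.57,0,0,0,-2.5,0],[0.012,0.57,0,0,0,-2.5,0],[0.012,0.57,0,0,0,-2.5,0],[0.012,0.57,0,0,0,-2.5,0],[0.012,0.57,0,0,0,-2.5,0],[0.01,0.46,0,0,0,-2,0],[0.01,0.46,0,0,0,-2,0],[0.01,0.35,0,0,0,-1.5,0],[0,0.23,0,0,0,-1,0]]])

```text
t: 9.25
ee_pos: [611.2, -337.2, 90.7]
orientation: [-2.626, -1.724, 0.0]
ft_force: [-0.3, 0.7, 1.2]
width: 0.5
```

Call:
apply_moves(series=[[[0,0.23,0,0,0,-1,0],[0,0,0,0,0,0,0],[0,0,0,0,0,0,0]]])

```text
t: 9.55
ee_pos: [613.3, -338.2, 90.7]
orientation: [2.612, 1.745, 0.0]
ft_force: [-0.7, 1.3, 0.6]
width: 0.5
```

```bash
python3 - <<'E'
from h import *
from workcell import ctrl
import cv2
polar()
i=ctrl.get_image("top")["img"];p=np.load("pose.npy")
j=cv2.convertScaleAbs(cv2.resize(i[110:260,225:385],None,fx=3.5,fy=3.5,interpolation=cv2.INTER_CUBIC),alpha=1.3,beta=20)
for u in proj([loc(p,130,a,100) for a in range(30,360,60)]):cv2.drawMarker(j,tuple(int(v) for v in (u-[225,110]+.36)*3.5),(0,0,255),0,12,1)
cv2.imwrite("pics/t4.png",j)
E
```

```text
t 9.55 car xyz [ -26.7 -126.5   90.7] tips z 76.67547920902722 head err 77.7125973155909 z [   0.   -0. -100.] F [-0.7  1.3  0.6] w 0.5166358601621338
r 129.26801436631294 a 78.08112923795285
```

View pics/t4.png

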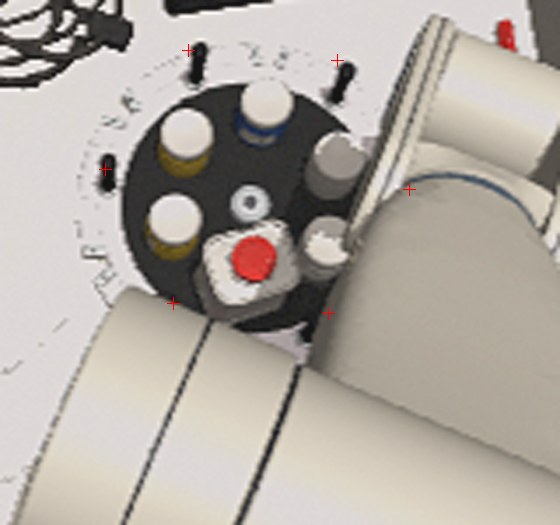

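Posts at top-left (200,46) and top-right (347,67) lag the marks by about 11 crop pixels, or roughly 3–4°. I nudge on 3°, then retreat and check from the front with the wrist camera.

Call:
apply_moves(series=[[[0,0.23,0,0,0,-1,0],[0,0.23,0,0,0,-1,0],[0,0.23,0,0,0,-1,0],[0,0,0,0,0,0,0],[0,-0.4,0,0,0,0,0],[0,-0.6,0,0,0,0,0],[0,0,-3,0,0,0,0],[0,0,-4,0,0,0,0],[0,0,-4,0,0,0,0],[0,0,0,0,0,0,0]]])

```text
t: 10.6
ee_pos: [612.8, -339.0, 207.4]
orientation: [2.558, 1.808, 0.007]
ft_force: [0.2, -0.3, 0.2]
width: 0.2
```

```bash
python3 -c "
from h import *
l,M,o=car()
polar()
p=np.load('pose.npy')
C=R.from_euler('z',p[2]).as_matrix();print(M.T@C@(np.array([-240,0,l[2]])-l)/10)"
```

```text
t 10.6 car xyz [ -27.1 -127.3  207.4] tips z 193.39728614734508 head err 80.71733735988215 z [   0.9   -0.5 -100. ] F [ 0.2 -0.3  0.2] w 0.19999461263327126
t 10.6 car xyz [ -27.1 -127.3  207.4] tips z 193.39728614734508 head err 80.71733735988215 z [   0.9   -0.5 -100. ] F [ 0.2 -0.3  0.2] w 0.19999461263327126
r 130.16489522360928 a 77.996115210855
[  9.1 -23.1  -0.3]
```

Call:
apply_moves(series=[[[1.14,-2.88,0,0,0,0,0],[1.14,-2.88,0,0,0,0,0],[1.14,-2.88,0,0,0,0,0],[1.14,-2.88,0,0,0,0,0],[1.14,-2.88,0,0,0,0,0],[1.14,-2.88,0,0,0,0,0],[1.14,-2.88,0,0,0,0,0],[1.14,-2.88,0,0,0,0,0],[0,0,0,0,0,0,0]]])

```text
t: 11.5
ee_pos: [419.3, -172.1, 199.7]
orientation: [-2.562, -1.812, 0.003]
ft_force: [0.6, 0.9, 0.7]
width: 0.4
```

Call:
apply_moves(series=[[[0,0,0,0,0,8.1,0],[0,0,0,0,0,8.1,0],[0,0,0,0,0,8.1,0],[0,0,0,0,0,8.1,0],[0,0,0,0,0,8.1,0],[0,0,0,0,0,8.1,0],[0,0,0,0,0,8.1,0],[0,0,0,0,0,8.1,0],[0,0,0,0,0,8.1,0],[0,0,0,0,0,7.8,0],[0,0,0,0,0,0,0]]])

```text
t: 12.6
ee_pos: [423.6, -174.9, 200.4]
orientation: [3.129, -0.281, 0.0]
ft_force: [0.1, 0.9, 0.8]
width: 0.4
```

```bash
python3 - <<'E'
from h import *
from workcell import ctrl
import cv2
car()
w=ctrl.get_image("wrist");i=w["img"]
p=np.load("pose.npy")
j=cv2.resize(i,(768,576),interpolation=cv2.INTER_CUBIC)
for q,col in((loc(p,0,0,37),(0,0,255)),(loc(p,202,0,80),(0,255,0)),*[(loc(p,130,a,100),(255,0,255)) for a in(30,-30,90,-90)]):
    v=w["cam_to_world"][:3,:3].T@(np.array(q)-w["cam_to_world"][:3,3]);th=np.arctan2(np.hypot(*v[:2]),v[2]);u=v[:2]/np.hypot(*v[:2])*th*w["K"][0,0]+w["K"][:2,2]
    cv2.drawMarker(j,tuple(int(a) for a in u*1.5),col,0,14,1)
cv2.imwrite("pics/w5.png",j)
E
```

```text
t 12.6 car xyz [-242.4    0.7  200.4] tips z 186.40140077679246 head err -0.053624755067099864 z [   0.   -0. -100.] F [0.1 0.9 0.8] w 0.43276076155507837
```

View pics/w5.png

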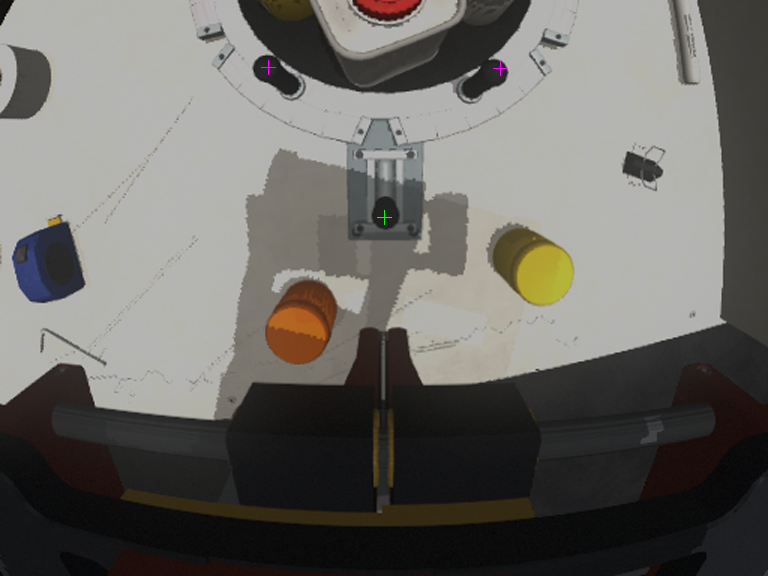

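The notch centre at (379,130) is within about 1° of the bolt line at (384,215), inside the 3° draw-in. Now I lower in front of the knob and push the bolt home.

Call:
apply_moves(series=[[[0,0,3,0,0,0,0],[0,0,3,0,0,0,0],[0,0,3,0,0,0,0],[0,0,2.5,0,0,0,0],[0,0,1.7,0,0,0,0],[0,0,0.9,0,0,0,0],[0,0,0,0,0,0,0],[0.8,0.05,0,0,0,0,0],[0.8,0,0,0,0,0,0],[0,0,0,0,0,0,0]]])

```text
t: 13.65
ee_pos: [441.5, -178.7, 60.8]
orientation: [3.128, -0.278, 0.006]
ft_force: [1.0, -0.3, -0.1]
width: 0.3
```

Call:
apply_moves(series=[[[0.4,0,0,0,0,0,0],[0.4,0,0,0,0,0,0],[0.4,0,0,0,0,0,0],[0.4,0,0,0,0,0,0],[0.4,0,0,0,0,0,0],[0.4,0,0,0,0,0,0],[0.4,0,0,0,0,0,0],[0,0,0,0,0,0,0]]])

```text
t: 14.45
ee_pos: [467.3, -182.9, 59.6]
orientation: [3.129, -0.279, 0.001]
ft_force: [0.0, 0.3, 0.7]
width: 0.6
```

```bash
python3 -c "
from h import *
car()"
```

```text
t 14.45 car xyz [-197.9    0.5   59.6] tips z 45.63484747986624 head err 0.0349236260273744 z [   0.1   -0.  -100. ] F [0.  0.3 0.7] w 0.6145011299852389
```

Call:
apply_moves(series=[[[0.2,0,0,0,0,0,0],[0.2,0,0,0,0,0,0],[0,0,0,0,0,0,0]]])

```text
t: 14.75
ee_pos: [470.2, -183.4, 59.6]
orientation: [-3.129, 0.279, 0.001]
ft_force: [-3.9, 0.8, 2.3]
width: 0.1
```

Call:
apply_moves(series=[[[0.2,0,0,0,0,0,0],[0,0,0,0,0,0,0]]])

```text
t: 14.95
ee_pos: [470.3, -183.3, 59.4]
orientation: [-3.128, 0.279, 0.007]
ft_force: [-10.1, -0.7, 6.8]
width: 0.4
```

Call:
apply_moves(series=[[[0.2,0,0,0,0,0,0],[0,0,0,0,0,0,0]]])

```text
t: 15.15
ee_pos: [470.4, -183.3, 59.2]
orientation: [-3.128, 0.278, 0.013]
ft_force: [-15.1, -0.7, 11.4]
width: 0.6
```

```bash
python3 -c "
from h import *
car()"
```

```text
t 15.15 car xyz [-194.8    0.7   59.2] tips z 45.16090954976967 head err 0.042108285262878624 z [  -0.8    0.2 -100. ] F [-15.1  -0.7  11.4] w 0.6273842686652955
```

The bolt is hard against its home stop: TCP at -194.8 against the predicted -194.7, with 15 N on it. I back off, rise and check.

Call:
apply_moves(series=[[[-0.6,0,0,0,0,0,0],[-1,0,0,0,0,0,0],[-3,0,0,0,0,0,0],[0,0,-3,0,0,0,0],[0,0,-4,0,0,0,0],[0,0,-4,0,0,0,0],[0,0,-3,0,0,0,0],[0,0,0,0,0,0,0],[0,0,0,0,0,0,0]]])

```text
t: 16.05
ee_pos: [429.6, -176.2, 200.2]
orientation: [3.128, -0.279, 0.004]
ft_force: [-0.7, 0.1, -0.0]
width: 0.3
```

```bash
python3 - <<'E'
from h import *
from workcell import ctrl
import cv2
car()
w=ctrl.get_image("wrist");i=w["img"]
p=np.load("pose.npy")
j=cv2.resize(i,(768,576),interpolation=cv2.INTER_CUBIC)
for q,col in((loc(p,176,0,80),(0,255,0)),*[(loc(p,130,a,100),(255,0,255)) for a in(30,-30)]):
    v=w["cam_to_world"][:3,:3].T@(np.array(q)-w["cam_to_world"][:3,3]);th=np.arctan2(np.hypot(*v[:2]),v[2]);u=v[:2]/np.hypot(*v[:2])*th*w["K"][0,0]+w["K"][:2,2]
    cv2.drawMarker(j,tuple(int(a) for a in u*1.5),col,0,14,1)
cv2.imwrite("pics/w6.png",j)
E
```

```text
t 16.05 car xyz [-236.2    0.4  200.2] tips z 186.1671526557277 head err 0.029816087231861993 z [   0.3   -0.1 -100. ] F [-0.7  0.1 -0. ] w 0.2610201372422911
```

View pics/w6.png

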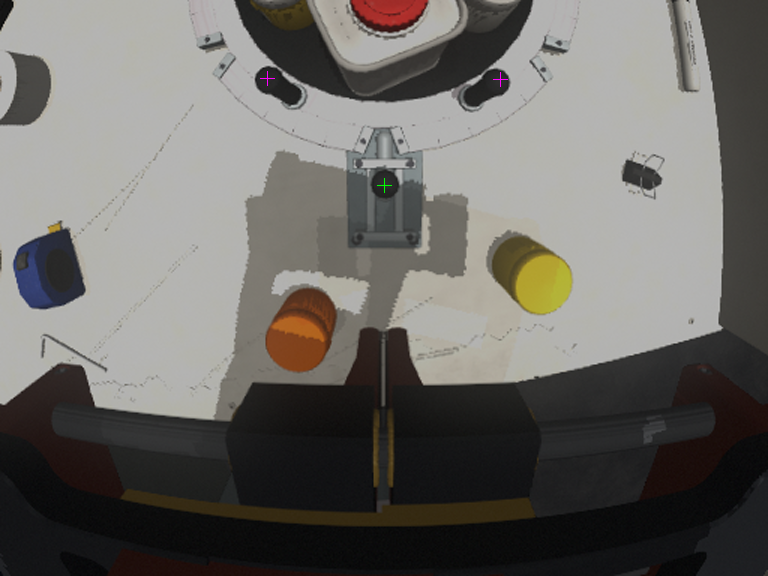

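The knob at (384,185) sits on its home mark, the bolt is in the notch, the can is at the front, and the loose things have not moved. Handing in.

```bash
python3 -c "
from workcell import ctrl
print(ctrl.close_job())"
```

```text
the job is handed in; nothing more can be done
None
```

The can now stands at the front place and the carousel is locked there. I handed the job in at about 16 s.

- **Bolt drawn:** I pulled it back by the knob to its end stop.
- **Turn:** I pushed post_0 round 60° anticlockwise. The wrist view then showed the notch about 1° short, inside the 3° draw-in.
- **Bolt home:** I pushed it to its stop. The tool stopped at 194.8 mm from the axis against 194.7 mm predicted, with about 15 N on it.

**Last check:** the final wrist picture, with the hand clear, showed the knob on its home mark and the bolt between the keepers. The two front posts were within a few pixels of their marks. In that view the orange and yellow jars, tape measure, hex key and clip had not moved. The masking tape was out of view.

**Disagreement:** before the last nudge, the top view read 3–4° short, while the tool position gave about 2.6°. The wrist view settled it. The can stands turned relative to its place, as it did at the start; I did not touch it.

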